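# Slide the sample bottle into the neck-fork stand

## Robot

A 6-joint arm with a two-finger parallel gripper is mounted at the origin on the work surface. World frame = base frame: x ahead of the robot, y to its left, z up, the work surface at z = 0. Lengths are in m, angles in rad, forces in N, time in s.
With the tool pointing down it reaches from about 0.35 to 0.975 m from the base axis. Payload 4.9 kg.
Tool frame: the origin (TCP) lies at the very end of the fingers, on their centre line; the grasp point (between the pads) lies 19 mm behind it; x points along the fingers, y is the direction in which the jaws open and shut, and the axes are right-handed (so a half turn about x gives the same grasp; the last joint's range is limited). The gripper opens to 85 mm and grips with 20 to 120 N. Pads are 22 mm wide; open, the fingers measure 114 mm over their backs; the gripper's body (76 mm by 85 mm) begins 54 mm behind the grasp point. The pads swing forward as they close: fully open they stand 13 mm farther back than shut.
Start: joints at [1.083, 0.053, 1.613, -0, 1.476, -0.119], TCP at [0.225, 0.583, 0.231] pointing down, gripper open.
Joint ranges: [-3.01, 3.01], [-1.01, 2.22], [0.06, 2.58], [-1.02, 4.17], [0.09, 2.62], [-3.14, 3.14]. Speed limits (rad/s): [2.57, 2.57, 3.14, 3.14, 3.14, 3.14].

## Interface

Orientations are given as a unit quaternion [w, x, y, z].
In Python, from plant import manip gives the robot as it stands.
- The arm moves only by the tool play_rows, never from a script. Its argument "plan" is a list of rows, each a list of 5 numbers: the shift along the tool's x, y, z in mm, then the turn about the tool's x in rad, then the closure, from -1 (fully open) to 1 (shut). A call has 1 to 8 rows; each row is the pose to reach, as a shift and turn from the pose commanded when the call began, along the tool's axes at that moment; what a row does not reach only later rows make up. A row lasts 1/8 s, in which the tool goes at most 62.5 mm and 10.7 degrees, less where a joint would pass 70% of its speed; a pose out of reach is approached as far as the arm can. A call with a gripper value outside its range is refused whole. The fingers move at their own pace and stop on an object; the grip force is fixed at half the most. Time passes only in rows, so rows that repeat a pose let the fingers close. It gives the time, the measured TCP pose, the force and the opening at its end, in the units of the state.
- manip.state(): the state, without advancing time (a new reading comes with each control period).
- manip.grab_frame(name): name is "scene" or "side" or "wrist"; returns a dict with "img" (384x512x3 uint8, red, green, blue), "range_z" (384x512 float32, m along the optical axis (not along the pixel's ray), 0 where there is no reading), "fx", "fy", "cx", "cy" (pixels), "origin" and "rotation" of the camera in the world. Camera axes: x right, y up, looking along -z (the intrinsics and any distortion apply to the point x, -y, -z); pixel columns grow to the right and rows downward; lengths in m; the calibration is good to about 2 mm. A picture is of the moment at which its call begins.
- manip.job_done(): hands the job in, once; it reports no verdict.
The state is a dict: "time": time; "joint_pos": joint angles; "joint_vel": joint speeds; "joint_efforts": joint torques, N m; "tool_pos": TCP position; "tool_rot": TCP orientation; "contact_force": force on the tool from outside, world axes, zero at the start; "ft_torque": the same for the moment, N m; "gripper_width": opening from 0.0 (shut) to 1.0 (fully open).
Only numpy, scipy, OpenCV 4.12 (cv2) and the standard library are available. Lean on these libraries where they do the work, as an engineer would, in place of code of your own. Each camera call takes 0.05 s, during which the arm holds its last target. There are 200 camera calls.

## Task

Load the orange-capped bottle into the steel sampling stand: keeping it upright, bring it in from the stand's open side so that its neck passes between the two prongs of the fork and its shoulder goes under them, until the neck is fully home at the closed end of the slot. Leave it standing on the stand's base plate and let go; do not disturb the other two bottles.

Things in the scene. Friction and masses are not known exactly. Their poses are not given: they have to be found in the camera images.
- orange_bottle_center (a point): Clear glass bottle with orange cap, upright: its centre, on its axis, 85 mm above its underside. From the underside: body 76 mm in diameter up to 75 mm, cone shoulder to 95 mm, neck 28 mm in diameter to 140 mm, cap 44 mm in diameter from 140 to 170 mm (cap's centre 70 mm above this point). About 0.2 to 0.45 kg.
- blue_bottle_center (a point): Bystander bottle with blue cap, dark brown glass: its centre, half-way up. Same shape and size as the orange-capped one (170 mm high, 76 mm wide).
- white_bottle_center (a point): Bystander bottle with white cap, clear glass: its centre, half-way up. Same shape and size as the orange-capped one (170 mm high, 76 mm wide).
- stand: Fixed steel stand. Origin on the bench below the seat, where the axis of a bottle fully home stands; z up; open front at -x: bottles enter along +x. Base plate 8 mm thick, x -65..85, y +-65 mm. Level fork above, 122 to 127 mm over the bench; slot 48 mm wide about y=0, from x=-55 (flared prong tips reach -80) to its end at x=16; to pass, a bottle's underside is 8 to 25 mm over the bench. Upright behind x=57.
There are look-alikes about, which are no part of the job. Leave any turquoise look-alike of the stand alone.

How it is judged:
By the outcome, as a careful person would: the job done as asked, in the order asked, and still so for the second after the job is handed in, with the robot touching nothing.
It also fails if it takes over 45 s, if anything falls off the work surface, if the arm or the gripper's body presses on something with over 40 N, if the wrist force passes 120 N, or if a joint passes its speed limit or range.

## Working session

There is one attempt and no reset: what is moved stays moved. The work goes in short steps, Python scripts to look and compute and a tool call to move; the robot and the scene stay as the last step left them, time stands still between calls to the robot, and variables do not carry over. Pictures are saved under pics/ and viewed, about 8 in all and at most 12, crops included, and the job is handed in when it is done.

Besides the shell and the picture viewer there is one more tool, called by a JSON object that holds its "fn" and its "kwargs". play_rows: Moves the arm, as the interface text tells. Its arguments: {"type":"object","properties":{"plan":{"type":"array"}},"required":["plan"]}

```bash
mkdir -p pics; ls; cat > h.py <<'E'
import numpy as np, cv2
from plant import manip
def grab(n):
    f=manip.grab_frame(n); return f
def cloud(f):
    z=f["range_z"]; v,u=np.mgrid[:z.shape[0],:z.shape[1]]
    c=np.stack([(u-f["cx"])/f["fx"]*z,-(v-f["cy"])/f["fy"]*z,-z],-1)
    P=c@np.array(f["rotation"]).T+np.array(f["origin"]); P[z<=0]=np.nan
    return P
def proj(f,p):
    c=(np.array(p)-f["origin"])@np.array(f["rotation"])
    return f["cx"]+f["fx"]*c[...,0]/-c[...,2], f["cy"]+f["fy"]*c[...,1]/c[...,2]
E
python3 - <<'E'
from h import *
for n in("scene","side"):
    f=grab(n); np.savez(n+"0.npz",**f)
    print(n,[k for k in f],f["origin"],f["fx"],np.round(f["rotation"],2).tolist())
    cv2.imwrite(f"pics/{n}0.png",f["img"][...,::-1])
a=[cv2.imread(f"pics/{n}0.png") for n in("scene","side")]
print(manip.state())
E
```

```text
pics
scene ['img', 'range_z', 'fx', 'fy', 'cx', 'cy', 'origin', 'rotation'] [0.93368572 0.38458805 1.137006  ] 419.7838400717339 [0.45, 0.11, 0.2, 0.86]
side ['img', 'range_z', 'fx', 'fy', 'cx', 'cy', 'origin', 'rotation'] [ 0.24598139 -0.91173563  0.78264555] 378.9097680225901 [0.88, 0.47, -0.06, -0.1]
{'time': 0.1, 'joint_pos': array([ 1.08298866e+00,  5.33003154e-02,  1.61415618e+00,  1.80961527e-05,
        1.47598312e+00, -1.18979583e-01]), 'joint_vel': array([-0.00106867, -0.00123105, -0.00182417,  0.00014017, -0.00075961,
        0.00035988]), 'joint_efforts': array([ 4.01926254e-04, -3.94904959e+01, -3.71363068e+01, -1.02027755e-04,
        3.89794295e-03,  6.42010818e-06]), 'tool_pos': array([0.22504621, 0.58247922, 0.23018038]), 'tool_rot': array([ 0.69491541,  0.12904183,  0.69531774, -0.13028437]), 'contact_force': array([ 0.8520499 , -0.03011489, -0.07272986]), 'ft_torque': array([0.04723524, 0.0773969 , 0.04021125]), 'gripper_width': 0.9998701387651383}
```

View pics/scene0.png

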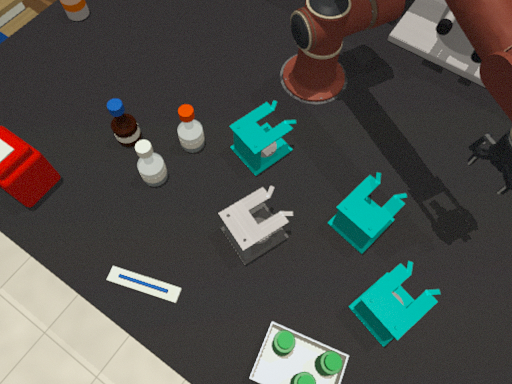

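View pics/side0.png

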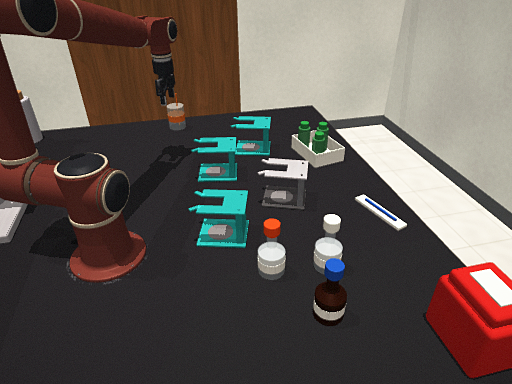

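The camera rotation is a quaternion. There are two orange things: the clear orange-capped bottle at scene (190,130), and an orange-banded jar at scene (75,8). The first fits, with a clear round body like the white-capped one. The steel stand is at scene (255,222); the other three stands are turquoise.

```bash
cat > h.py <<'E'
import numpy as np, cv2
from scipy.spatial.transform import Rotation as R
from plant import manip
grab=manip.grab_frame
def rot(f): return R.from_quat(f["rotation"],scalar_first=True).as_matrix()
def cloud(f):
    z=f["range_z"]; v,u=np.mgrid[:z.shape[0],:z.shape[1]]
    c=np.stack([(u-f["cx"])/f["fx"]*z,-(v-f["cy"])/f["fy"]*z,-z],-1)
    P=c@rot(f).T+f["origin"]; P[z<=0]=np.nan
    return P
def proj(f,p):
    c=(np.array(p)-f["origin"])@rot(f)
    return np.stack([f["cx"]+f["fx"]*c[...,0]/-c[...,2], f["cy"]+f["fy"]*c[...,1]/c[...,2]],-1)
E
python3 - <<'E'
from h import *
f=np.load("scene0.npz"); g=np.load("side0.npz")
for n,F,boxes in(("scene",f,dict(orange=(178,102,200,122),blue=(106,97,124,116),white=(134,138,154,156))),("side",g,dict(orange=(262,218,282,236),blue=(324,259,346,280),white=(322,214,342,232)))):
    P=cloud(F); H=cv2.cvtColor(F["img"],cv2.COLOR_RGB2HSV)
    print(n,"table z",np.nanmedian(P[...,2]))
    for k,(a,b,c,d) in boxes.items():
        p=P[b:d,a:c].reshape(-1,3); hs=H[b:d,a:c].reshape(-1,3)
        m=(p[:,2]>.12)&(p[:,2]<.2); p=p[m]
        t=p[p[:,2]>.163]
        print(k,m.sum(),"z",np.round(np.percentile(p[:,2],[5,95]),3),"top mid",np.round((t[:,:2].min(0)+t[:,:2].max(0))/2,3),len(t),"ext",np.round(np.ptp(t[:,:2],axis=0),3),"mean",t.mean(0).round(3))
P=cloud(f); p=P[180:270,210:300]; im=f["img"][180:270,210:300].astype(int)
m=(p[...,2]>.115)&(p[...,2]<.14)
q=p[m]; print("fork",m.sum(),"z",np.percentile(q[:,2],[1,50,99]).round(3),"max",np.nanmax(p[...,2]))
r=cv2.minAreaRect(q[:,:2].astype(np.float32)); print(r, cv2.boxPoints(r).round(3))
np.save("fork.npy",q)
# plot top-down map of fork
M=np.zeros((500,500,3),np.uint8)
c=np.array(r[0])
for a,col in((p.reshape(-1,3),None),):
    for x in a:
        if x[2]>.003:
            i,j=((x[:2]-c)*1500+250).astype(int)
            if 0<=i<500 and 0<=j<500: cv2.circle(M,(i,499-j),2,(0,255,255) if .115<x[2]<.14 else (255,120,0) if x[2]<.02 else (90,90,200),-1)
crop=cv2.resize(f["img"][90:280,90:310][...,::-1],None,fx=2.2,fy=2.2)
h=max(500,crop.shape[0]); W=np.zeros((h,0,3),np.uint8)
pad=lambda a:cv2.copyMakeBorder(a,0,h-a.shape[0],0,0,cv2.BORDER_CONSTANT)
cv2.imwrite("pics/c1.png",cv2.resize(np.hstack([pad(crop),pad(M)]),None,fx=.8,fy=.8))
print(c)
E
```

```text
scene table z 0.00035192465197830813
orange 236 z [0.147 0.173] top mid [ 0.453 -0.173] 170 ext [0.044 0.044] mean [ 0.454 -0.172  0.17 ]
blue 245 z [0.144 0.172] top mid [ 0.552 -0.351] 169 ext [0.043 0.044] mean [ 0.553 -0.349  0.17 ]
white 237 z [0.152 0.172] top mid [ 0.612 -0.192] 195 ext [0.043 0.043] mean [ 0.611 -0.191  0.169]
side table z 0.0011910648842984872
orange 267 z [0.147 0.172] top mid [ 0.451 -0.175] 174 ext [0.043 0.044] mean [ 0.45  -0.179  0.17 ]
blue 375 z [0.145 0.172] top mid [ 0.551 -0.354] 246 ext [0.043 0.042] mean [ 0.549 -0.355  0.17 ]
white 273 z [0.144 0.172] top mid [ 0.609 -0.196] 168 ext [0.043 0.044] mean [ 0.607 -0.198  0.17 ]
fork 2014 z [0.122 0.127 0.131] max 0.1329420834485442
((0.5834190845489502, 0.1618836671113968), (0.12180017679929733, 0.16459619998931885), 68.3113784790039) [[0.484 0.136]
 [0.637 0.075]
 [0.682 0.188]
 [0.529 0.249]]
[0.58341908 0.16188367]
```

View pics/c1.png

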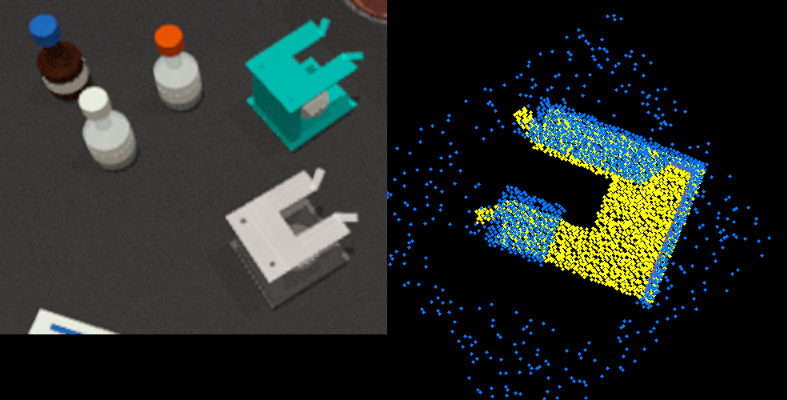

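The crop confirms the orange-capped clear bottle on the bare bench and the steel-grey stand (crop about (290,225)), with its slot opening toward low x. Next I check neighbours along the route and fit the stand.

```bash
cat > stand.py <<'E'
from h import *
from scipy.optimize import minimize
def sd(q): # template: fork plan 
    x,y=q[:,0],np.abs(q[:,1])
    return np.maximum.reduce([x-85,-55-x,y-61.,np.where(x<16,24-y,-99)])
E
python3 - <<'E'
from stand import *
q=np.load("fork.npy"); c0=np.array([.5811,.1628]); a0=np.arctan2(-.369,.929)
def loc(p,c,a): 
    d=(p[:,:2]-c)*1000; return np.c_[d@[np.cos(a),np.sin(a)],d@[-np.sin(a),np.cos(a)]]
L=loc(q,c0,a0); 
for lo,hi in((-50,-30),(-30,-10),(-10,10)):
    s=L[(L[:,0]>lo)&(L[:,0]<hi)]; y=s[:,1]; print(lo,"inner",y[y>0].min().round(1),y[y<0].max().round(1),"outer",y.min().round(1),y.max().round(1))
s=L[np.abs(L[:,1])<15]; print("slot end x",np.percentile(s[:,0],[0,1,2]).round(1),"back",np.percentile(L[:,0],[98,99.5,100]).round(1))
f=np.load("scene0.npz"); P=cloud(f); H=cv2.cvtColor(f["img"],cv2.COLOR_RGB2HSV)
m=(H[...,0]>80)&(H[...,0]<100)&(H[...,1]>120)
n,lab,st,_=cv2.connectedComponentsWithStats(m.astype(np.uint8))
for i in range(1,n):
    if st[i,4]>300:
        t=P[lab==i]; t=t[np.isfinite(t).all(1)]; l=loc(t,c0,a0)
        print("turq",st[i,:4],"world x",t[:,0].min().round(3),t[:,0].max().round(3),"y",t[:,1].min().round(3),t[:,1].max().round(3),"z",t[:,2].max().round(3),"minimum dist to entry axis pt -130:",np.hypot(l[:,0]+130,l[:,1]).min().round(0), "-120..0 |y|min",np.abs(l[(l[:,0]>-135)&(l[:,0]<0),1]).min().round(0))
print(manip.state()["tool_rot"],R.from_quat(manip.state()["tool_rot"],scalar_first=True).as_matrix().round(3).tolist())
E
```

```text
-50 inner 24.0 -24.0 outer -60.3 60.9
-30 inner 24.1 -23.2 outer -59.9 60.8
-10 inner 23.9 -23.9 outer -60.9 60.3
slot end x [15.1 16.3 16.7] back [82.7 84.  84.8]
turq [229 100  68  76] world x 0.161 0.436 y -0.119 0.101 z 0.134 minimum dist to entry axis pt -130: 152.0 -120..0 |y|min 151.0Traceback (most recent call last):
  File "<stdin>", line 15, in <module>
    return umr_minimum(a, axis, None, out, keepdims, initial, where)
ValueError: zero-size array to reduction operation minimum which has no identity
```

```bash
cat > mv.py <<'E'
from h import *
def rel(targets, s=None):
    s=s or manip.state(); M=R.from_quat(s["tool_rot"],scalar_first=True).as_matrix()
    print("t",s["time"],"tcp",s["tool_pos"].round(4),"axes x",M[:,0].round(3),"y",M[:,1].round(3),"z",M[:,2].round(3),"yaw of jaws",np.degrees(np.arctan2(M[1,1],M[0,1])).round(2),"w",round(s["gripper_width"],3),"F",s["contact_force"].round(1))
    for t in targets: print(t,"->",((np.array(t)-s["tool_pos"])@M*1000).round(1))
E
python3 - <<'E'
from mv import *
c0=np.array([.5811,.1628]); a=np.radians(-21.7); u=np.array([np.cos(a),np.sin(a)])
f=np.load("scene0.npz"); P=cloud(f); H=cv2.cvtColor(f["img"],cv2.COLOR_RGB2HSV)
m=(H[...,0]>80)&(H[...,0]<100)&(H[...,1]>120)
n,lab,st,_=cv2.connectedComponentsWithStats(m.astype(np.uint8))
for i in range(1,n):
    if st[i,4]>300:
        t=P[lab==i]; t=t[t[:,2]>.01]; 
        print(st[i,:4],np.percentile(t,[1,99],axis=0).round(3).tolist(),[np.percentile(np.hypot(*(t[:,:2]-c0-u*k).T),.5).round(3) for k in(-.14,-.12,-.08,-.04)])
rel([(.4525,-.174,.25),(.4525,-.174,.133)])
print("joint6",manip.state()["joint_pos"][5])
E
```

```text
[229 100  68  76] [[0.266, -0.052, 0.01], [0.429, 0.086, 0.131]] [np.float64(0.16), np.float64(0.158), np.float64(0.16), np.float64(0.17)]
[327 172  80  82] [[0.305, 0.326, 0.011], [0.463, 0.457, 0.131]] [np.float64(0.111), np.float64(0.121), np.float64(0.148), np.float64(0.18)]
[348 260  93  87] [[0.482, 0.493, 0.01], [0.646, 0.631, 0.131]] [np.float64(0.308), np.float64(0.31), np.float64(0.313), np.float64(0.319)]
t 0.1 tcp [0.225  0.5825 0.2302] axes x [-0.001 -0.002 -1.   ] y [ 0.361  0.933 -0.002] z [ 0.933 -0.361 -0.   ] yaw of jaws 68.87 w 1.0 F [ 0.9 -0.  -0.1]
(0.4525, -0.174, 0.25) -> [ -18.8 -623.6  484.9]
(0.4525, -0.174, 0.133) -> [  98.2 -623.4  484.9]
joint6 -0.11897958331934418
```

{"fn": "play_rows", "kwargs": {"plan": [[-25,-40,40,0,-1],[-25,-80,75,0,-1],[-25,-120,110,0,-1],[-25,-160,150,0,-1],[-25,-200,190,0,-1],[-25,-240,230,0,-1],[-25,-280,270,0,-1],[-25,-320,310,0,-1]]}}

```text
time: 1.1
tool_pos: [0.3993, 0.171, 0.256]
tool_rot: [0.695, 0.13, 0.695, -0.13]
contact_force: [1.4, 0.6, 0.3]
gripper_width: 0.997
```

```bash
python3 -c "
from mv import *
rel([(.4525,-.174,.25)])"
```

```text
t 1.1 tcp [0.3993 0.171  0.256 ] axes x [ 0.  0. -1.] y [0.36  0.933 0.   ] z [ 0.933 -0.36   0.   ] yaw of jaws 68.88 w 0.997 F [1.4 0.6 0.3]
(0.4525, -0.174, 0.25) -> [   5.9 -302.6  174. ]
```

{"fn": "play_rows", "kwargs": {"plan": [[0,-50,30,0,-1],[0,-100,60,0,-1],[0,-150,88,0,-1],[0,-200,116,0,-1],[0,-250,145,0,-1],[0,-302,174,0,-1],[0,-302,174,0,-1]]}}

```text
time: 1.98
tool_pos: [0.452, -0.1749, 0.2555]
tool_rot: [0.694, 0.132, 0.695, -0.132]
contact_force: [-0.1, 0.7, 1.1]
gripper_width: 0.997
```

```bash
python3 -c "
from mv import *
f=grab('wrist'); P=cloud(f); H=cv2.cvtColor(f['img'],cv2.COLOR_RGB2HSV)
m=(((H[...,0]<15)|(H[...,0]>172))&(H[...,1]>150)&(P[...,2]>.163)&(P[...,2]<.185))
t=P[m]; print(m.sum(),t.mean(0),(t.min(0)+t.max(0))/2,np.ptp(t,axis=0)) if m.any() else print('none',np.nanmin(f['range_z'][f['range_z']>0]))
cv2.imwrite('pics/w1.png',f['img'][...,::-1])
rel([(.4525,-.174,.25),(.4525,-.174,.133)])"
```

```text
2083 [ 0.45018691 -0.17451164  0.16925767] [ 0.45120203 -0.17522417  0.16732489] [0.04327601 0.04206854 0.00856041]
t 2.025 tcp [ 0.4521 -0.173   0.2555] axes x [-0.002  0.001 -1.   ] y [0.364 0.932 0.001] z [ 0.932 -0.364 -0.002] yaw of jaws 68.68 w 1.0 F [0.6 0.9 0.5]
(0.4525, -0.174, 0.25) -> [ 5.5 -0.7  0.8]
(0.4525, -0.174, 0.133) -> [122.5  -0.8   1. ]
```

View pics/w1.png

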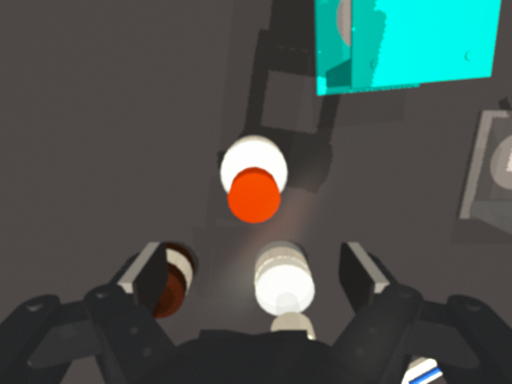

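The wrist view shows the orange cap centred between the jaws at (254,195), with white and blue well outside the finger path. Descending to cap height.

{"fn": "play_rows", "kwargs": {"plan": [[30,-1,0,0,-1],[60,-1,0,0,-1],[85,-1,0,0,-1],[105,-1,0,0,-1],[122,-1,0,0,-1],[122,-1,0,0,-1],[122,-1,0,0,1],[122,-1,0,0,1]]}}

```text
time: 3.02
tool_pos: [0.4529, -0.1729, 0.1355]
tool_rot: [0.696, 0.129, 0.694, -0.13]
contact_force: [-0.4, -0.8, -0.6]
gripper_width: 0.602
```

{"fn": "play_rows", "kwargs": {"plan": [[0,0,0,0,1],[0,0,0,0,1],[0,0,0,0,1],[0,0,0,0,1],[0,0,0,0,1]]}}

```text
time: 3.65
tool_pos: [0.4529, -0.1733, 0.1357]
tool_rot: [0.696, 0.129, 0.694, -0.13]
contact_force: [-0.2, -2.1, 6.0]
gripper_width: 0.499
```

{"fn": "play_rows", "kwargs": {"plan": [[-5,0,0,0,1],[-10,0,0,0,1],[-20,0,0,0,1],[-30,0,0,0,1],[-30,0,0,0,1]]}}

```text
time: 4.28
tool_pos: [0.453, -0.173, 0.1659]
tool_rot: [0.696, 0.129, 0.694, -0.13]
contact_force: [0.3, 0.0, -2.7]
gripper_width: 0.501
```

```bash
python3 -c "
from mv import *
f=grab('side'); cv2.imwrite('pics/s1.png',cv2.resize(f['img'][140:340,190:390][...,::-1],None,fx=2.5,fy=2.5))
rel([(.4525,-.174,.30)])"
```

```text
t 4.325 tcp [ 0.4526 -0.1728  0.1651] axes x [ 0.001 -0.001 -1.   ] y [ 0.36   0.933 -0.   ] z [ 0.933 -0.36   0.001] yaw of jaws 68.87 w 0.499 F [-0.5  0.6 -2.6]
(0.4525, -0.174, 0.3) -> [-134.9   -1.1    0.6]
```

View pics/s1.png

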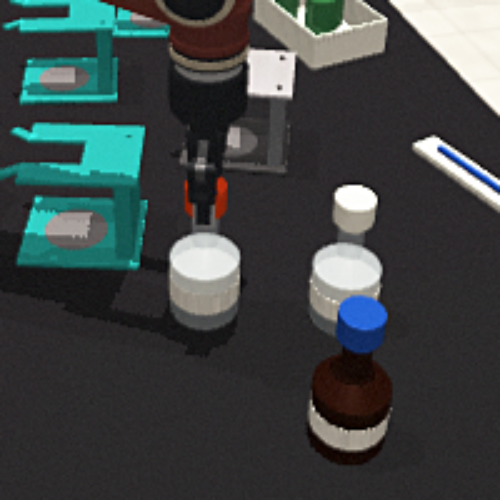

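Bottle gripped (42 mm opening), upright, about 2.7 N heavier, and both bystanders are untouched. Lifting high, then crossing to the entry line.

{"fn": "play_rows", "kwargs": {"plan": [[-20,0,0,0,1],[-50,0,0,0,1],[-80,0,0,0,1],[-110,0,0,0,1],[-130,0,0,0,1],[-140,0,0,0,1],[-140,10,-4,0,1],[-140,30,-12,0,1]]}}

```text
time: 5.32
tool_pos: [0.4512, -0.1396, 0.3027]
tool_rot: [0.694, 0.13, 0.696, -0.13]
contact_force: [0.9, -0.1, -3.0]
gripper_width: 0.499
```

{"fn": "play_rows", "kwargs": {"plan": [[0,35,-14,0,1],[0,75,-29,0,1],[0,120,-47,0,1],[0,165,-65,0,1],[0,210,-82,0,1],[0,255,-100,0,1],[0,290,-114,0,1],[0,315,-124,0,1]]}}

```text
time: 6.32
tool_pos: [0.4482, 0.2002, 0.3023]
tool_rot: [0.694, 0.129, 0.696, -0.129]
contact_force: [0.3, 0.0, -2.2]
gripper_width: 0.499
```

{"fn": "play_rows", "kwargs": {"plan": [[0,10,-4,0,1],[0,16,-5,0,1],[0,16,-5,0,1]]}}

```text
time: 6.7
tool_pos: [0.4508, 0.2145, 0.3039]
tool_rot: [0.695, 0.13, 0.695, -0.13]
contact_force: [-0.7, 0.2, -2.9]
gripper_width: 0.499
```

```bash
cat > look.py <<'E'
from mv import *
import sys
c0=np.array([.5811,.1628]); a=np.radians(-21.7)
def loc(p): d=(p[...,:2]-c0); return np.stack([d@[np.cos(a),np.sin(a)],d@[-np.sin(a),np.cos(a)],p[...,2]],-1)
def orange(n,box=None):
    f=grab(n); P=cloud(f); H=cv2.cvtColor(f['img'],cv2.COLOR_RGB2HSV); s=manip.state()["tool_pos"]
    m=(((H[...,0]<12)|(H[...,0]>174))&(H[...,1]>180)&(H[...,2]>90)&(np.linalg.norm(P[...,:2]-s[:2],axis=-1)<.04)&(abs(P[...,2]-s[2]-.02)<.04))
    t=loc(P[m]); print(n,m.sum(),"local mm min",(t.min(0)*1000).round(1),"max",(t.max(0)*1000).round(1)) if m.any() else print(n,"none")
    return f,P
if __name__=="__main__":
    rel([]); print("tcp local",(loc(manip.state()["tool_pos"])*1000).round(1))
    f,_=orange("scene"); g,_=orange("side")
    rel([tuple(np.r_[c0+np.array([np.cos(a),np.sin(a)])*k,z]) for k,z in((-.14,.15),(0,.15))])
    b=[int(i) for i in sys.argv[2:]]
    cv2.imwrite(f"pics/{sys.argv[1]}.png",np.hstack([f['img'][150:300,170:320],g['img'][100:250,190:340]])[...,::-1].repeat(2,0).repeat(2,1))
E
python3 look.py e1
```

```text
t 6.7 tcp [0.4508 0.2145 0.3039] axes x [-0.001 -0.001 -1.   ] y [ 0.361  0.933 -0.001] z [ 0.933 -0.361 -0.   ] yaw of jaws 68.84 w 0.499 F [-0.7  0.2 -2.9]
tcp local [-1.402e+02 -1.000e-01  3.039e+02]
scene 215 local mm min [-149.1  -22.6  313.5] max [-118.2   25.3  359.1]
side 64 local mm min [-160.6  -24.4  304.9] max [-118.9   10.4  352. ]
t 6.8 tcp [0.4509 0.2142 0.3042] axes x [-0. -0. -1.] y [ 0.362  0.932 -0.   ] z [ 0.932 -0.362 -0.   ] yaw of jaws 68.8 w 0.501 F [ 0.2  0.6 -1.8]
(np.float64(0.4510214399852321), np.float64(0.2145645460183361), np.float64(0.15)) -> [154.2   0.4  -0. ]
(np.float64(0.5811), np.float64(0.1628), np.float64(0.15)) -> [154.2  -0.8 140. ]
```

View pics/e1.png

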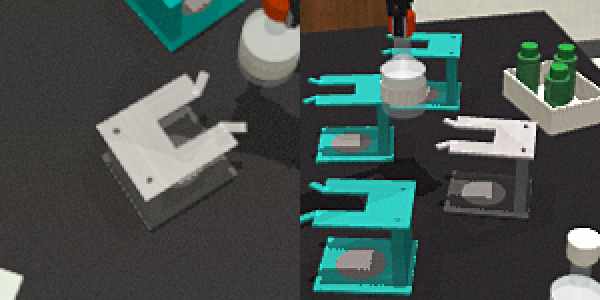

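The bottle hangs upright in front of the steel stand's slot, on its centre line (cap centre at stand x ≈ -140, y ≈ 0). Lowering so the underside is about 15 mm up, then sliding in.

{"fn": "play_rows", "kwargs": {"plan": [[20,0,0,0,1],[50,0,0,0,1],[80,0,0,0,1],[110,0,0,0,1],[135,0,0,0,1],[148,0,0,0,1],[153,0,0,0,1],[153,0,0,0,1]]}}

```text
time: 7.8
tool_pos: [0.4511, 0.2149, 0.1516]
tool_rot: [0.695, 0.13, 0.695, -0.13]
contact_force: [-0.6, -0.2, -2.2]
gripper_width: 0.499
```

{"fn": "play_rows", "kwargs": {"plan": [[0,0,8,0,1],[0,0,20,0,1],[0,0,32,0,1],[0,0,44,0,1],[0,0,56,0,1],[0,0,68,0,1],[0,0,75,0,1],[0,0,75,0,1]]}}

```text
time: 8.8
tool_pos: [0.5211, 0.1877, 0.1513]
tool_rot: [0.695, 0.13, 0.695, -0.13]
contact_force: [-0.8, 0.4, -3.2]
gripper_width: 0.497
```

```bash
python3 look.py e2
```

```text
t 8.8 tcp [0.5211 0.1877 0.1513] axes x [-0.  0. -1.] y [ 0.361  0.933 -0.   ] z [ 0.933 -0.361 -0.   ] yaw of jaws 68.84 w 0.497 F [-0.8  0.4 -3.2]
tcp local [-65.    1.  151.3]
scene 110 local mm min [-63.1 -19.3 164.3] max [-42.9  24.7 199.6]
side 55 local mm min [-85.9 -32.6 151.2] max [-44.4  16.4 202.4]
t 8.9 tcp [0.5205 0.188  0.1512] axes x [-0.001  0.    -1.   ] y [ 0.36   0.933 -0.   ] z [ 0.933 -0.36  -0.001] yaw of jaws 68.88 w 0.499 F [-0.1  0.8 -2.5]
(np.float64(0.4510214399852321), np.float64(0.2145645460183361), np.float64(0.15)) -> [  1.2  -0.2 -74.4]
(np.float64(0.5811), np.float64(0.1628), np.float64(0.15)) -> [ 1.1 -1.7 65.6]
```

View pics/e2.png

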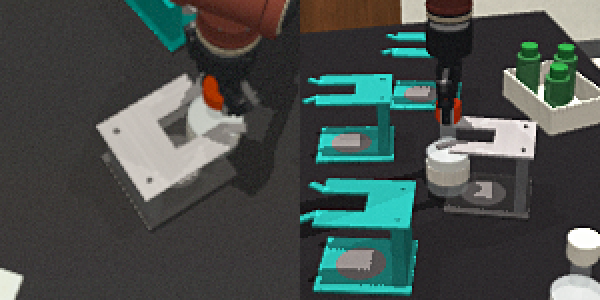

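The neck is between the prongs, shoulder under them, no contact force. Continuing, with slow last millimetres to feel the slot end.

{"fn": "play_rows", "kwargs": {"plan": [[0,0,10,0,1],[0,-1,20,0,1],[0,-1,32,0,1],[0,-1,44,0,1],[0,-2,54,0,1],[0,-2,60,0,1],[0,-2,63,0,1],[0,-2,63,0,1]]}}

```text
time: 9.9
tool_pos: [0.5788, 0.1633, 0.1512]
tool_rot: [0.695, 0.13, 0.695, -0.13]
contact_force: [0.1, 0.3, -2.8]
gripper_width: 0.501
```

{"fn": "play_rows", "kwargs": {"plan": [[0,0,1,0,1],[0,0,1,0,1],[0,0,2,0,1],[0,0,2,0,1],[0,0,3,0,1],[0,0,3,0,1]]}}

```text
time: 10.65
tool_pos: [0.5816, 0.1622, 0.1513]
tool_rot: [0.695, 0.13, 0.695, -0.13]
contact_force: [-0.1, 0.4, -3.1]
gripper_width: 0.502
```

```bash
python3 look.py e3
```

```text
t 10.65 tcp [0.5816 0.1622 0.1513] axes x [ 0. -0. -1.] y [ 0.361  0.933 -0.   ] z [ 0.933 -0.361  0.   ] yaw of jaws 68.87 w 0.502 F [-0.1  0.4 -3.1]
tcp local [  0.7  -0.4 151.3]
scene 80 local mm min [  6.1 -18.9 169.5] max [ 23.3  19.7 189.3]
side 56 local mm min [-21.2 -21.7 153.2] max [ 20.3   5.5 189.5]
t 10.75 tcp [0.5816 0.1622 0.1513] axes x [ 0.  0. -1.] y [0.361 0.933 0.   ] z [ 0.933 -0.361  0.   ] yaw of jaws 68.86 w 0.502 F [-0.1  0.2 -3.7]
(np.float64(0.4510214399852321), np.float64(0.2145645460183361), np.float64(0.15)) -> [   1.3    1.7 -140.7]
(np.float64(0.5811), np.float64(0.1628), np.float64(0.15)) -> [ 1.3  0.4 -0.7]
```

{"fn": "play_rows", "kwargs": {"plan": [[0,0,1,0,1],[0,0,1,0,1],[0,0,1.5,0,1],[0,0,1.5,0,1]]}}

```text
time: 11.25
tool_pos: [0.5825, 0.1619, 0.1512]
tool_rot: [0.695, 0.13, 0.696, -0.13]
contact_force: [-3.2, 0.7, -1.2]
gripper_width: 0.498
```

{"fn": "play_rows", "kwargs": {"plan": [[0,0,0.5,0,1],[0,0,1,0,1],[0,0,1,0,1]]}}

```text
time: 11.62
tool_pos: [0.5828, 0.1618, 0.1513]
tool_rot: [0.694, 0.13, 0.696, -0.13]
contact_force: [-8.0, 1.6, 1.1]
gripper_width: 0.499
```

The neck touches the slot end (about 8 N). Easing back 1 mm to unload, then lowering onto the plate.

{"fn": "play_rows", "kwargs": {"plan": [[0,0,-1,0,1],[0,0,-1,0,1],[2,0,-1,0,1],[4,0,-1,0,1],[6,0,-1,0,1],[7,0,-1,0,1],[7,0,-1,0,1]]}}

```text
time: 12.5
tool_pos: [0.5826, 0.162, 0.144]
tool_rot: [0.695, 0.13, 0.696, -0.129]
contact_force: [-4.3, 2.6, -1.7]
gripper_width: 0.498
```

{"fn": "play_rows", "kwargs": {"plan": [[0.5,0,0,0,1],[1,0,0,0,1],[1,0,0,0,1]]}}

```text
time: 12.88
tool_pos: [0.5827, 0.162, 0.1439]
tool_rot: [0.695, 0.13, 0.695, -0.13]
contact_force: [-6.9, 1.4, 2.8]
gripper_width: 0.5
```

{"fn": "play_rows", "kwargs": {"plan": [[0,0,0,0,0],[0,0,0,0,-0.3],[0,0,0,0,-0.6],[0,0,0,0,-1],[0,0,0,0,-1],[0,0,0,0,-1],[0,0,0,0,-1]]}}

```text
time: 13.75
tool_pos: [0.583, 0.1617, 0.1433]
tool_rot: [0.695, 0.13, 0.695, -0.13]
contact_force: [-0.3, -0.2, -0.1]
gripper_width: 0.999
```

{"fn": "play_rows", "kwargs": {"plan": [[-10,0,0,0,-1],[-25,0,0,0,-1],[-50,0,0,0,-1],[-80,0,0,0,-1],[-110,0,0,0,-1],[-140,0,0,0,-1],[-140,0,0,0,-1]]}}

```text
time: 14.62
tool_pos: [0.5847, 0.162, 0.2885]
tool_rot: [0.698, 0.131, 0.692, -0.129]
contact_force: [-0.5, -0.6, 0.2]
gripper_width: 1.002
```

```bash
python3 - <<'E'
from look import *
rel([]); ims=[]
for n in("scene","side","wrist"):
    f=grab(n); P=cloud(f); H=cv2.cvtColor(f['img'],cv2.COLOR_RGB2HSV)
    L=loc(P)
    m=(((H[...,0]<12)|(H[...,0]>174))&(H[...,1]>150)&(np.hypot(L[...,0],L[...,1])<.05)&(L[...,2]>.1)&(L[...,2]<.22))
    t=L[m]*1000
    if len(t): print(n,m.sum(),"all",t.min(0).round(1),t.max(0).round(1)); t=t[t[:,2]>172]; print(" top",len(t),t.min(0).round(1) if len(t) else"",t.max(0).round(1) if len(t) else "")
    ims.append(f['img'])
cv2.imwrite("pics/end.png",np.hstack([cv2.resize(ims[0][150:300,170:320],(400,400)),cv2.resize(ims[1][120:320,200:400],(400,400))])[...,::-1])
E
```

```text
t 14.625 tcp [0.5847 0.162  0.2885] axes x [ 0.008  0.001 -1.   ] y [0.36  0.933 0.004] z [ 0.933 -0.36   0.007] yaw of jaws 68.88 w 1.002 F [-0.5 -0.6  0.2]
scene 256 all [-37.6 -33.7 122.4] [ 21.9  21.5 182.5]
 top 217 [-19.5 -21.2 172.6] [ 21.9  21.1 182.5]
side 165 all [-23.3 -27.9 124.9] [ 20.4  27.5 181.8]
 top 81 [-21.  -26.1 172.2] [ 19.8  19.2 181.8]
wrist 1867 all [-22.6 -28.  124.6] [ 39.2  18.2 179.5]
 top 1783 [-22.5 -23.7 172. ] [ 20.6  18.2 179.5]
```

View pics/end.png

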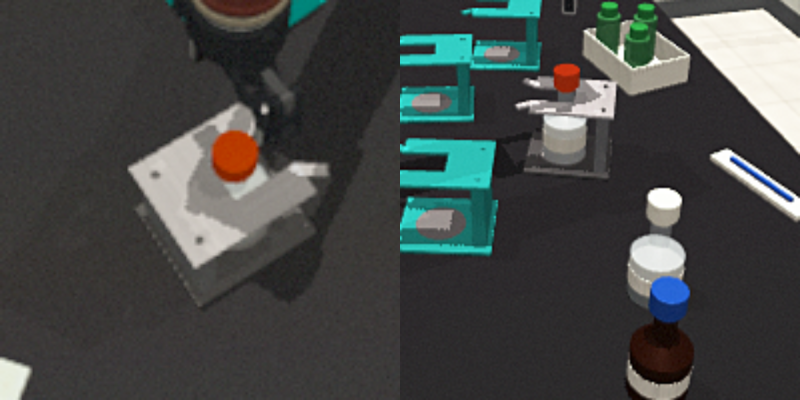

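The bottle stands upright with its neck at the slot end: the cap spans about ±21 mm around the seat axis and its top is near 178 mm, as expected on the 8 mm plate. White and blue look undisturbed.

```bash
python3 -c "
from h import *
print(manip.job_done(), manip.state()['time'])"
```

```text
the job is handed in; nothing more can be done
the job is handed in; nothing more can be done
```

The orange-capped bottle is in the steel stand and the job is handed in, at about 15 s on the robot's clock. I gripped it by the cap and carried it upright. I slid it in along the slot with its underside about 15 mm up until the neck touched the closed end at about 8 N. Then I eased off 1 mm, lowered it onto the base plate, let go and withdrew straight up.

**Final checks:**
- **Position:** the cap is within about 1–2 mm of the seat axis in the scene and wrist views. The side view has its centre about 3 mm to one side, but its mask also picked up stray points.
- **Height:** the cap top is near 178 mm, as expected for a bottle standing on the 8 mm plate.
- **Release:** the gripper is fully open and the contact force is about zero.
- **Bystanders:** the blue and white bottles look undisturbed in the last picture. I did not measure them again.

After backing off 1 mm, the tool still showed about 4–7 N against the slot end until release, so the neck was touching or within a millimetre of it.

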